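# Slide the standing coffee grinder home into its cradle

### The arm

A 7-joint arm with a two-finger parallel gripper is mounted at the origin on the work surface. World frame = base frame: x ahead of the robot, y to its left, z up, the work surface at z = 0. Lengths are in m, angles in rad, forces in N, time in s.
With the tool pointing down it reaches from about 0.4 to 0.9 m from the base axis. Payload 5.6 kg.
Tool frame: the origin (TCP) lies midway between the tips of the shut fingers; the grasp point (between the pads) lies 19 mm behind it; y points along the fingers, z is the direction in which the jaws open and shut, and the axes are right-handed (so a half turn about y gives the same grasp; the last joint's range is limited). The gripper opens to 92 mm and grips with 3 to 60 N. Pads are 20 mm wide; open, the fingers measure 128 mm over their backs; the gripper's body (75 mm by 189 mm) begins 69 mm behind the grasp point.
Start: joints at [-0.043, 0.468, -0.012, 1.603, 0.006, 1.071, -0.056], TCP at [0.65, -0, 0.215] pointing down, gripper open.
Joint ranges: [-2.53, 2.53], [-0.31, 2.02], [-1.57, 1.55], [0.28, 2.44], [-1.29, 4.43], [0.15, 1.84], [-2.92, 2.92]. Speed limits (rad/s): [2.57, 2.57, 3.14, 3.14, 3.14, 3.14, 3.14].

### API

Orientations are given as a 3x3 rotation matrix whose columns are the frame's x, y, z axes.
In Python, from station import env, effector, solver, viewer, workorder, search_frame, tip_of gives the robot as it stands. Calls block until the motion is done:
- env.reach(position, orientation): joint-space move of the TCP to a pose.
- env.movel(position, frame=None, rate=0.15): straight line of the TCP; frame=None keeps the orientation; rate is the mean speed in m/s.
- env.goto_joints(angles): joint-space move.
- effector.release() and effector.grasp(squeeze=None): open the fingers fully, or close them until they stop; squeeze is the grip in N (None keeps the last).
- env.pause(seconds).
- solver.inverse_kinematics(position, orientation): joint angles nearest the present ones, or None.
- env.sense(): the state.
- viewer.read_camera(name): name is "scene" or "side" or "wrist"; returns (picture, depth): 400x640x3 uint8, red, green, blue; 400x640 float32, m along the optical axis (not along the pixel's ray), 0 where there is no reading.
- viewer.camera_info(name): a dict with "intrinsics" (3x3 intrinsics, pixels), "eye" and "rotation" of the camera in the world; the wrist camera has in their place "T_tool_cam" (4x4, takes a point from camera to tool coordinates, whose origin is the TCP and whose axes are the tool frame's). Camera axes: x right, y up, looking along -z (the intrinsics and any distortion apply to the point x, -y, -z); pixel columns grow to the right and rows downward; lengths in m; the calibration is good to about 2 mm. The wrist camera is an equidistant fisheye: a pixel r from the principal point sees the ray r / f radians off the axis. A picture is of the moment at which its call begins: read the wrist's pose just before it. camera_info takes no time and is no camera call.
A pose or a line that the arm cannot do raises env.PlanningError and nothing moves.
- workorder.finish_job(): hands the job in, once; it reports no verdict.
Trained networks look in the newest picture that a camera, given by its name, has taken for a name from the list of things; names that differ only in an ending like _2 or _b are one class to them, and where a whole thing is asked for, a point or a joint stands for the part that bears it (a point fixed in the world has none). Each returns a list of dicts, best first, with "score" (0 to 1); they miss things now and then, are a little off and sometimes report something else, mostly with a low value. They report only what shows in the picture. A call takes as long as a camera call.
- search_frame(camera, name): "at" ([x, y, z] in m, in world coordinates, good to about 4 mm: the middle of the surface that is visible of it).
- tip_of(camera, name): "at" ([x, y, z] in m, in world coordinates, good to about 4 mm: a listed point, or the origin of a listed thing).
The state is a dict: "t": time; "joint_positions": joint angles; "joint_velocities": joint speeds; "tau": joint torques, N m; "ee_pos": TCP position; "tcp_rot": TCP orientation; "wrist_force": force on the tool from outside, world axes, zero at the start; "moment": the same for the moment, N m; "gripper_width": finger opening in m.
Only numpy, scipy, OpenCV 4.12 (cv2) and the standard library are available. Lean on these libraries where they do the work, as an engineer would, in place of code of your own. Each camera call takes 0.05 s, during which the arm holds its last target. There are 200 camera calls.

### The job

Slide the tall steel coffee grinder across the butcher block into the mouth of the dark walnut cradle until it is fully home against the cradle's back, pushing it gently with the fingers on its bright lower section (below the black collar) so that it stays upright the whole way. Do not squeeze it hard, lift it or touch its upper part, and leave the cezve, cup, spoon, canister, jar and tamper where they stand.

Things in the scene. Friction and masses are not known exactly. Their poses are not given: they have to be found in the camera images.
- grinder: Tall slim hand coffee grinder standing loose: 190 mm high, about 0.7 kg (0.55 to 0.9). Its lower section is a plain steel cylinder 56 mm in diameter and 75 mm high, the only part to be pushed. Origin at the centre of its underside, z up along its axis; it is round, so its yaw does not matter. Slides at about 2.5 to 6.5 N; pushed above about 35 mm it may tip.
- grinder_top: Upper section of the same grinder, rigidly on the lower one: black collar (53 mm in diameter, 75 to 87 mm above the block), pale metal hopper (51 mm in diameter, up to 149 mm) and dark knob (32 mm in diameter, up to 190 mm). Not to be touched, so a tool must lean back from it. Origin and axes as grinder.
- cradle: Fixed dark walnut stop, 24 mm high, no floor, open above. Origin on the block where the grinder's axis stands when fully home. Own y points from mouth to back: the grinder goes in along +y. Back wall's face at y = +28 mm, straight sides 64 mm apart down to y = -9 mm, then the mouth flares to 105 mm wide at y = -32 mm. Outside: x = +-64, y = -33 to +45 mm; brass strip on the back.
- cezve: Small red enamel coffee pot, 74 mm in diameter, 66 mm high, wooden handle reaching 155 mm along its +y and 85 mm high. Origin at the centre of its underside. Leave alone.
- cup: Glass cup in a steel holder, 68 mm in diameter, 85 mm high, wire handle to 60 mm along its +x. Origin at the centre of its underside. Leave alone.
- spoon: Wooden spoon lying flat, 200 mm long along its x axis, about 20 mm high, origin under its middle. Leave alone.
- canister: Closed white ceramic canister with a wooden lid, 96 mm in diameter, 135 mm high. Origin at the centre of its underside. Leave alone.
- jar: Brown jar with a copper cap, 64 mm in diameter, 85 mm high. Origin at the centre of its underside. Leave alone.
- tamper: Steel tamper with a dark wooden grip, 54 mm in diameter, 78 mm high. Origin at the centre of its underside. Leave alone.

How it is judged:
By the outcome, as a careful person would: the job done as asked, in the order asked, and still so for the second after the job is handed in, with the robot touching nothing.
It also fails if it takes over 70 s, if anything falls off the work surface, if the arm or the gripper's body presses on something with over 40 N, if the wrist force passes 120 N, or if a joint passes its speed limit or range.

## Working session

There is one attempt and no reset: what is moved stays moved. The work goes in short steps, each a Python script; the robot and the scene stay as the last script left them, time stands still between calls to the robot, and variables do not carry over. Pictures are saved under pics/ and viewed, about 8 in all and at most 12, crops included, and the job is handed in when it is done.

```bash
ls; mkdir -p pics; python3 - <<'E'
from station import *
import cv2,numpy as np
for c in ["scene","side"]:
    p,d=viewer.read_camera(c); cv2.imwrite(f"pics/{c}0.png",p[:,:,::-1])
    i=viewer.camera_info(c); print(c,np.round(i["eye"],3).tolist(),np.round(i["rotation"],2).tolist(),i["intrinsics"][0])
    for n in ["grinder","grinder_top","cradle","cezve","cup","spoon","canister","jar","tamper"]:
        print(n,[(np.round(r["at"],3).tolist(),round(r["score"],2)) for r in tip_of(c,n)[:2]],[(np.round(r["at"],3).tolist(),round(r["score"],2)) for r in search_frame(c,n)[:1]])
s=env.sense();print(s["t"],s["ee_pos"],np.round(s["tcp_rot"],2),s["gripper_width"])
E
```

```text
pics
scene [1.312, -0.325, 0.792] [[0.51, -0.6, 0.61], [0.86, 0.37, -0.35], [-0.02, 0.71, 0.7]] [399.26390422   0.         316.26948669]
grinder [([0.534, -0.169, -0.002], 0.8)] [([0.556, -0.167, 0.098], 0.72)]
grinder_top [] [([0.548, -0.173, 0.136], 0.56)]
cradle [([0.566, 0.137, 0.002], 0.92)] [([0.574, 0.149, 0.022], 0.72)]
cezve [([0.762, 0.042, 0.004], 0.6)] [([0.778, 0.049, 0.048], 0.86)]
cup [([0.745, -0.118, 0.001], 0.84)] [([0.761, -0.116, 0.048], 0.77)]
spoon [] [([0.684, -0.131, 0.013], 0.79)]
canister [([0.56, 0.432, 0.002], 0.72)] [([0.584, 0.407, 0.094], 0.63)]
jar [] [([0.739, 0.22, 0.064], 0.71)]
tamper [([0.715, -0.298, 0.0], 0.77)] [([0.73, -0.298, 0.02], 0.82)]
side [0.471, 0.71, 0.524] [[-0.97, 0.14, -0.22], [-0.26, -0.6, 0.76], [-0.02, 0.79, 0.61]] [375.52458878   0.         314.7724104 ]
grinder [([0.532, -0.168, -0.003], 0.77)] [([0.528, -0.149, 0.095], 0.7)]
grinder_top [] [([0.529, -0.149, 0.132], 0.7)]
cradle [([0.571, 0.135, 0.001], 0.61)] []
cezve [([0.761, 0.037, -0.0], 0.61), ([0.681, -0.105, -0.004], 0.45)] [([0.762, 0.066, 0.05], 0.66)]
cup [([0.682, -0.107, -0.004], 0.71), ([0.748, -0.118, 0.003], 0.55)] [([0.746, -0.1, 0.049], 0.74)]
spoon [([0.684, -0.106, -0.004], 0.84), ([0.533, -0.171, -0.002], 0.73)] [([0.68, -0.056, 0.009], 0.78)]
canister [([0.556, 0.436, 0.003], 0.59)] [([0.568, 0.172, 0.028], 0.74)]
jar [([0.726, 0.232, 0.002], 0.74)] [([0.718, 0.248, 0.06], 0.8)]
tamper [([0.717, -0.294, 0.003], 0.87), ([0.748, -0.118, 0.001], 0.55)] [([0.714, -0.282, 0.022], 0.71)]
1.9 [ 6.49983178e-01 -5.22041466e-05  2.14578322e-01] [[-0. -0.  1.]
 [-1. -0. -0.]
 [ 0. -1. -0.]] 0.09182590080418877
```

View pics/scene0.png

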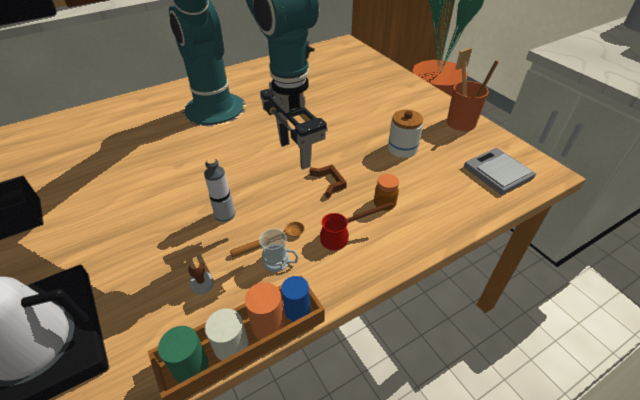

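View pics/side0.png

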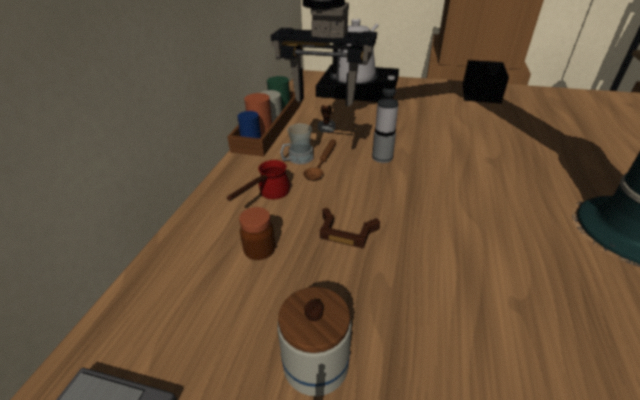

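Both views agree with the detections. The grinder stands at about (220,190) in the scene view and (385,130) in the side view. The cradle is at (330,180) and (348,230), with its mouth facing the grinder and a clear path between them. Next I'll fit the grinder and the cradle, including its yaw, from depth.

```bash
cat > h.py <<'E'
from station import *
import numpy as np
from scipy.optimize import least_squares, minimize
from scipy.spatial.transform import Rotation
def cloud(c):
    p,d=viewer.read_camera(c); i=viewer.camera_info(c); K=np.array(i["intrinsics"])
    v,u=np.nonzero(d>0); z=d[v,u]
    P=np.c_[(u-K[0,2])/K[0,0]*z,-(v-K[1,2])/K[1,1]*z,-z]
    return P@np.array(i["rotation"]).T+np.array(i["eye"]), p[v,u]
def grinder(c,guess):
    """axis xy from steel body (z 10..70mm), with tilt-check from the hopper (90..145mm)"""
    P,_=cloud(c); out=[]
    for lo,hi,r in((.028,.072,.028),(.092,.145,.0255)):
        Q=P[(P[:,2]>lo)&(P[:,2]<hi)&(np.hypot(*(P[:,:2]-guess).T)<.05)][:,:2]
        if len(Q)<20: out.append(None); continue
        f=least_squares(lambda a:np.hypot(*(Q-a).T)-r,guess,loss="soft_l1",f_scale=.002)
        out.append((np.round(f.x,4),len(Q),round(float(np.median(abs(f.fun))),4)))
    return out
def tool(phi,a):
    """push azimuth phi, pointing a below horizontal, jaws horizontal"""
    f=np.array([np.cos(phi),np.sin(phi),0]); y=np.cos(a)*f-np.sin(a)*np.array([0,0,1.])
    z=np.cross([0,0,1.],f)
    return np.c_[np.cross(y,z),y,z]
E
python3 - <<'E'
from h import *
g=np.array([.533,-.168]); c0=np.array([.568,.136])
out=np.array([[-.064,-.033],[.064,-.033],[.064,.045],[-.064,.045]])
def outside(q): # distance outside top-face of cradle
    x,y=abs(q[:,0]),q[:,1]
    d=np.maximum(np.maximum(x-.064,y-.045),np.maximum(-.033-y,0)); d=np.maximum(d,0)
    w=np.where(y<-.009,.032+(-.009-y)/.023*.0205,.032)
    return np.maximum(d,np.maximum(np.minimum(w-x,.028-y),0))
for c in("scene","side"):
    print(c,grinder(c,g))
    P,_=cloud(c); Q=P[(P[:,2]>.018)&(P[:,2]<.03)&(np.hypot(*(P[:,:2]-c0).T)<.09)][:,:2]
    if c=="scene": A=Q
    B=[]
    for name,X in((c,Q),)+((("both",np.r_[A,Q]),) if c=="side" else ()):
        best=min((least_squares(lambda a:outside((X-a[:2])@np.array([[np.cos(a[2]),-np.sin(a[2])],[np.sin(a[2]),np.cos(a[2])]])) ,[*c0,t],loss="soft_l1",f_scale=.003,diff_step=1e-3) for t in np.arange(-1,1.1,.2)),key=lambda f:f.cost)
        print(name,len(X),best.x,best.cost,np.ptp(X,0))
phi=np.pi/2
s=env.sense()
for a in (40,45,50,55,60):
  for sg in(1,-1):
    R=tool(phi,np.radians(a)); R=R*[sg,1,sg]
    print(a,sg,[None if (q:=solver.inverse_kinematics(p,R)) is None else np.round(q,2).tolist() for p in([.53,-.26,.02],[.57,.1,.02])])
print(s["t"])
E
```

```text
scene [(array([ 0.5336, -0.1672]), 262, 0.0007), (array([ 0.5334, -0.1673]), 326, 0.0007)]
scene 285 [ 0.5713147   0.13577441 -0.07178203] 5.049014626942361e-08 [0.12314083 0.08056647]
side [(array([ 0.5325, -0.1684]), 336, 0.0007), (array([ 0.5326, -0.1683]), 414, 0.0008)]
side 654 [ 0.5672876   0.1382461  -0.07022036] 2.244453962338717e-06 [0.12278837 0.08263945]
both 939 [ 0.56850693  0.13747917 -0.07316836] 2.3354209345321738e-05 [0.12621759 0.08263945]
40 1 [[0.37, 1.07, 0.57, 1.49, -0.99, 1.64, -1.82], [-0.03, 0.85, 0.31, 1.88, -1.23, 1.21, -1.99]]
40 -1 [[0.82, 0.99, -0.15, 1.45, -0.52, 1.36, 0.99], [0.52, 0.89, -0.42, 1.84, -0.75, 0.83, 0.83]]
45 1 [[0.34, 1.01, 0.57, 1.54, -0.96, 1.55, -1.84], [-0.08, 0.81, 0.33, 1.9, -1.2, 1.14, -2.04]]
45 -1 [[0.79, 0.94, -0.14, 1.5, -0.49, 1.28, 0.97], [0.48, 0.84, -0.4, 1.86, -0.71, 0.78, 0.76]]
50 1 [[0.32, 0.97, 0.56, 1.58, -0.92, 1.45, -1.86], [-0.12, 0.77, 0.34, 1.91, -1.16, 1.06, -2.1]]
50 -1 [[0.77, 0.9, -0.13, 1.54, -0.46, 1.21, 0.94], [0.43, 0.79, -0.39, 1.87, -0.65, 0.73, 0.68]]
55 1 [[0.29, 0.92, 0.56, 1.62, -0.89, 1.36, -1.89], [-0.17, 0.74, 0.35, 1.93, -1.11, 0.98, -2.17]]
55 -1 [[0.74, 0.85, -0.12, 1.59, -0.43, 1.13, 0.91], [0.38, 0.75, -0.36, 1.89, -0.59, 0.69, 0.59]]
60 1 [[0.25, 0.87, 0.55, 1.67, -0.86, 1.26, -1.92], [-0.23, 0.71, 0.36, 1.93, -1.05, 0.91, -2.25]]
60 -1 [[0.7, 0.81, -0.11, 1.63, -0.39, 1.05, 0.87], [0.31, 0.72, -0.33, 1.9, -0.52, 0.65, 0.49]]
2.1
```

```bash
python3 - <<'E'
from h import *
import cv2
effector.grasp(10)
a=np.radians(50); phi=np.pi/2-.13; R=tool(phi,a)*[-1,1,-1]
f=np.array([np.cos(phi),np.sin(phi),0]); g=np.array([.533,-.168,0])
env.movel([.65,0,.38])
st=g-f*.13
env.reach(st+[0,0,.35],R)
env.movel(st+[0,0,.10],rate=.15); env.movel(st+[0,0,.016],rate=.08)
env.movel(g-f*.043+[0,0,.016],rate=.06)
s=env.sense(); print(s["t"],s["ee_pos"],np.round(s["wrist_force"],2),s["gripper_width"],np.round(s["joint_positions"],2))
print(grinder("scene",g[:2]),grinder("side",g[:2]))
ims=[viewer.read_camera(c)[0][:,:,::-1] for c in("scene","side")]
cv2.imwrite("pics/appr.png",np.hstack([cv2.resize(ims[0][90:290,120:320],(400,400)),cv2.resize(ims[1][30:230,280:480],(400,400))]))
E
```

```text
10.5917 [ 0.52735712 -0.21119449  0.01592065] [ 0.32  0.33 -0.41] 0.00028950120681309514 [ 0.66  0.83 -0.02  1.71 -0.66  1.1   0.97]
[(array([ 0.5335, -0.1677]), 277, 0.0008), (array([ 0.5335, -0.1672]), 325, 0.0007)] [(array([ 0.5326, -0.1682]), 334, 0.0007), (array([ 0.5327, -0.1684]), 416, 0.0008)]
```

View pics/appr.png

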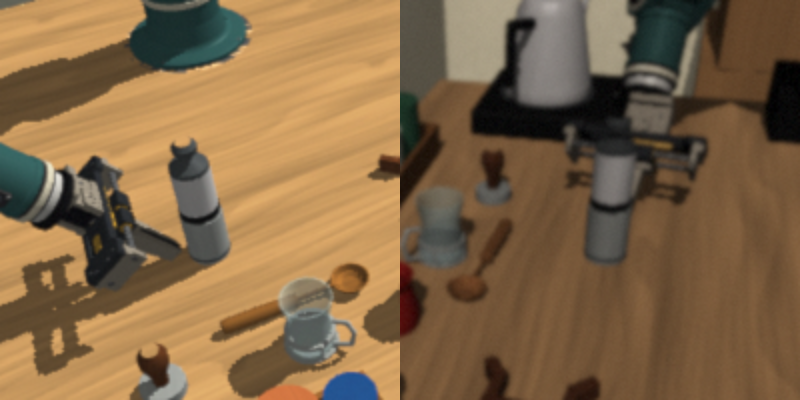

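The left crop shows the fingertips low behind the steel section at about (180,245), and the body leans well clear of the top. I'll push in short steps with vision feedback.

```bash
cat > push.py <<'E'
from h import *
C=np.array([.569,.1372]); cy=np.array([.072,.9974]); cx=np.array([.9974,-.072]); A=np.radians(50)
def meas(g):
    m=[grinder(c,g) for c in("scene","side")]
    lo=[k[0][0] for k in m if k[0]]; hi=[k[1][0] for k in m if k[1]]
    return np.mean(lo,0),np.mean(hi,0)-np.mean(lo,0),[k[0] and k[0][1:] for k in m]
def step(g,target,L,rate=.035):
    d=(target-g)/np.linalg.norm(target-g); phi=np.arctan2(d[1],d[0]); R=tool(phi,A)*[-1,1,-1]
    p=g-d*.036+d*L; f0=env.sense()
    env.movel([*p,.016],R,rate=rate)
    s=env.sense(); g2,t,n=meas(g+d*L); q=g2-C
    print("t%.1f tcp %s F %s | g cradle-frame x%.1f y%.1f tilt %s n %s"%(s["t"],np.round(s["ee_pos"],4),np.round(s["wrist_force"],1),1e3*q@cx,1e3*q@cy,np.round(t*1e3,1),n), "gap %.1f lat %.1f"%(1e3*(g2-s["ee_pos"][:2])@d,1e3*(g2-s["ee_pos"][:2])@[d[1],-d[0]]),flush=True)
    return g2,t
E
python3 - <<'E'
from push import *
g=np.array([.533,-.168]); W=C-cy*.06
for L in(.02,.03,.03):
    g,t=step(g,W,L)
    if np.linalg.norm(t)>.004: break
E
```

```text
t11.7 tcp [ 0.5309 -0.1835  0.016 ] F [ 0.2 -2.  -0.5] | g cradle-frame x-12.8 y-288.5 tilt [0.1 1. ] n [(308, 0.0016), (335, 0.0007)] gap 34.1 lat 0.2
t12.8 tcp [ 0.5346 -0.1549  0.0161] F [ 0.  -1.7 -0.7] | g cradle-frame x-11.0 y-259.5 tilt [0.3 0.9] n [(298, 0.0013), (351, 0.0006)] gap 34.4 lat 0.4
t13.9 tcp [ 0.5385 -0.1262  0.0161] F [ 0.6 -1.1  0.4] | g cradle-frame x-9.0 y-230.6 tilt [0.3 0.8] n [(305, 0.0014), (365, 0.0007)] gap 34.4 lat 0.5
```

```bash
python3 - <<'E'
from push import *
g,t,_=meas(np.array([.5425,-.0925])); 
for L in(.03,)*5:
    W=C-cy*max(.03,.03)
    g,t=step(g,W,L)
    if np.linalg.norm(t)>.004: break
E
```

```text
t15.0 tcp [ 0.5427 -0.0977  0.0161] F [-0.6 -1.4  0. ] | g cradle-frame x-6.9 y-201.9 tilt [0.1 0.9] n [(290, 0.0013), (375, 0.0007)] gap 34.3 lat 0.9
t16.1 tcp [ 0.5467 -0.0691  0.0161] F [ 0.3 -0.3 -0.8] | g cradle-frame x-5.1 y-172.8 tilt [0.1 0.6] n [(282, 0.0012), (391, 0.0006)] gap 34.6 lat 0.9
t17.2 tcp [ 0.5507 -0.0401  0.0161] F [-0.6 -1.6 -0.9] | g cradle-frame x-3.2 y-143.7 tilt [0.3 0.6] n [(273, 0.0011), (404, 0.0006)] gap 34.6 lat 1.1
t18.3 tcp [ 0.5547 -0.0113  0.0161] F [ 0.4 -1.2 -0.2] | g cradle-frame x-1.4 y-114.6 tilt [0.2 0.7] n [(267, 0.0012), (410, 0.0006)] gap 34.5 lat 1.2
t19.4 tcp [0.5586 0.0175 0.0161] F [-1.  -1.5 -0.5] | g cradle-frame x0.2 y-85.4 tilt [0.2 0.5] n [(263, 0.0011), (419, 0.0006)] gap 34.7 lat 1.4
```

```bash
python3 - <<'E'
from push import *
g,t,_=meas(np.array([.5626,.0527]))
for L in(.03,.025,.012,.008):
    g,t=step(g,C+cy*.06,L,.025)
    if np.linalg.norm(t)>.004: break
import cv2
ims=[viewer.read_camera(c)[0][:,:,::-1] for c in("scene","side")]
cv2.imwrite("pics/mid.png",np.hstack([cv2.resize(ims[0][80:230,240:390],(400,400)),cv2.resize(ims[1][120:270,270:420],(400,400))]))
E
```

```text
t20.9 tcp [0.5627 0.0461 0.016 ] F [-0.9 -2.3 -0.9] | g cradle-frame x1.6 y-56.8 tilt [0.2 0.4] n [(253, 0.0009), (440, 0.0006)] gap 34.5 lat 1.4
t22.1 tcp [0.5658 0.0698 0.0161] F [ 0.3 -2.5 -0.6] | g cradle-frame x2.9 y-32.6 tilt [0.  0.2] n [(235, 0.0009), (450, 0.0005)] gap 34.8 lat 1.8
t22.8 tcp [0.5687 0.0811 0.0161] F [ 0.7 -1.3 -0.4] | g cradle-frame x3.9 y-20.9 tilt [0.1 0.1] n [(241, 0.0008), (453, 0.0005)] gap 35.1 lat 1.3
t23.4 tcp [0.57   0.0865 0.0157] F [-3.5 -6.9  4.2] | g cradle-frame x3.7 y-16.2 tilt [0.  0.2] n [(218, 0.0008), (467, 0.0005)] gap 34.3 lat 0.6
```

View pics/mid.png

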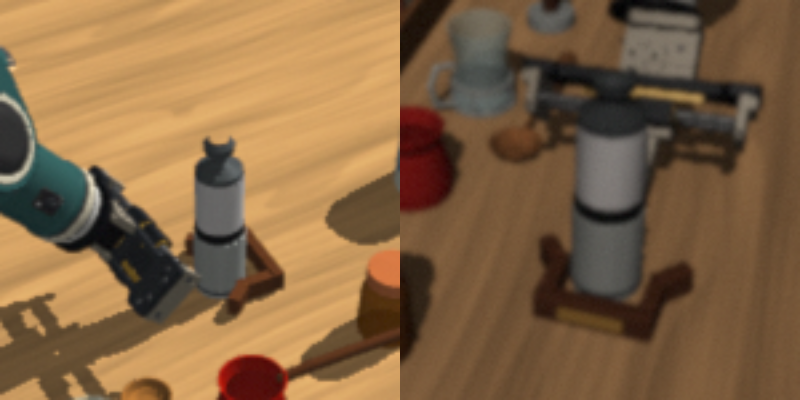

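The side view shows the grinder at the throat, hard against the left (+x) wall at about (570,270), and force is up to 8 N. I'll back off, come around to its +x side, and push along a line that steers it toward −x.

```bash
python3 - <<'E'
from push import *
g,t,_=meas(C+cx*.0037-cy*.0162); 
p=np.array(env.sense()["ee_pos"]); env.movel([*(p[:2]-cy*.012),.016],rate=.05)
def aim(g,tgt,L):
    d=(tgt-g)/np.linalg.norm(tgt-g); R=tool(np.arctan2(d[1],d[0]),A)*[-1,1,-1]
    env.movel([*(g-d*.046),.016],R,rate=.04)
    return step(g,tgt,L,.02)
g,t=aim(g,C-cx*.001,.007)
print(g)
g,t=step(g,C-cx*.001,.006,.015)
E
```

```text
t25.5 tcp [0.578  0.0921 0.016 ] F [ 1.6 -4.6  1.9] | g cradle-frame x2.3 y-10.8 tilt [0. 0.] n [(189, 0.0007), (462, 0.0005)] gap 35.0 lat -0.1
[0.57055 0.12625]
t26.1 tcp [0.5771 0.0976 0.016 ] F [ 1.2 -2.7  0.3] | g cradle-frame x0.7 y-5.3 tilt [0.  0.1] n [(173, 0.0009), (466, 0.0005)] gap 35.1 lat 0.2
```

```bash
python3 - <<'E'
from push import *
g,t,_=meas(C+cx*.0007-cy*.0053)
p=np.array(env.sense()["ee_pos"]); env.movel([*(p[:2]-cy*.01),.016],rate=.05)
R=tool(np.arctan2(cy[1],cy[0]),A)*[-1,1,-1]
env.movel([*(g-cy*.044),.016],R,rate=.04)
for k in range(14):
    e=g-cy*(.036-.001*(k+1)); env.movel([*e,.016],R,rate=.012)
    s=env.sense(); F=-s["wrist_force"][:2]@cy
    print(k,round(F,1),np.round(1e3*(s["ee_pos"][:2]-e)@cy,2),end="; ")
    if F>11: break
    if k%3==2:
        g2,t,_=meas(g); print("g",np.round(1e3*np.array([(g2-C)@cx,(g2-C)@cy]),1))
g2,t,_=meas(g); print("g",np.round(1e3*np.array([(g2-C)@cx,(g2-C)@cy]),1),t,s["t"],s["ee_pos"])
E
```

```text
0 1.3 -0.28; 1 3.2 -0.72; 2 4.1 -0.39; g [ 0.8 -3.9]
3 2.4 0.16; 4 2.4 0.25; 5 3.7 0.21; g [ 0.8 -0.2]
6 3.2 0.07; 7 5.9 -0.69; 8 7.6 -1.46; g [0.6 0.8]
9 9.2 -2.29; 10 11.9 -3.14; g [0.7 0.7] [5.e-05 2.e-04] 30.775 [0.5675325  0.10391189 0.01561389]
```

Force climbed to 12 N while the tool stalled with the grinder at y ≈ +0.7 mm, so it is against the back wall. I'll retreat and check.

```bash
python3 - <<'E'
from push import *
import cv2
p=np.array(env.sense()["ee_pos"])
env.movel([*(p[:2]-cy*.005),.016],rate=.02); env.movel([*(p[:2]-cy*.10),.02],rate=.12); env.movel([*(p[:2]-cy*.13),.22],rate=.15)
env.pause(.3)
s=env.sense(); print(s["t"],np.round(s["wrist_force"],1))
for c in("scene","side"):
    m=grinder(c,C); print(c,m,[np.round(1e3*np.array([(k[0]-C)@cx,(k[0]-C)@cy]),1) for k in m if k])
for n in ["cezve","cup","spoon","canister","jar","tamper","cradle","grinder"]:
    print(n,[(c,np.round(r["at"],3).tolist(),round(r["score"],2)) for c in("scene","side") for r in tip_of(c,n)[:1]])
ims=[viewer.read_camera(c)[0][:,:,::-1] for c in("scene","side")]
cv2.imwrite("pics/end.png",np.hstack([cv2.resize(ims[0][60:300,160:400],(400,400)),cv2.resize(ims[1][80:280,230:430],(400,400))]))
E
```

```text
34.175 [-0.8 -0.  -0.4]
scene [(array([0.5706, 0.1383]), 223, 0.0007), (array([0.5706, 0.1387]), 290, 0.0008)] [array([1.5, 1.2]), array([1.5, 1.6])]
side [(array([0.5689, 0.1373]), 479, 0.0005), (array([0.5691, 0.1373]), 623, 0.0005)] [array([-0.1,  0.1]), array([0.1, 0.1])]
cezve [('scene', [0.764, 0.041, 0.003], 0.68), ('side', [0.76, 0.039, 0.003], 0.89)]
cup [('scene', [0.749, -0.116, -0.001], 0.57), ('side', [0.747, -0.12, -0.002], 0.96)]
spoon [('scene', [0.681, -0.104, -0.0], 0.81), ('side', [0.68, -0.108, -0.002], 0.72)]
canister [('scene', [0.556, 0.433, 0.004], 0.89)]
jar [('scene', [0.723, 0.235, 0.001], 0.78), ('side', [0.727, 0.233, -0.001], 0.71)]
tamper [('scene', [0.718, -0.297, 0.002], 0.67), ('side', [0.72, -0.299, 0.003], 0.68)]
cradle [('scene', [0.57, 0.138, 0.002], 0.89), ('side', [0.572, 0.135, 0.002], 0.96)]
grinder [('scene', [0.572, 0.141, 0.0], 0.93), ('side', [0.568, 0.138, -0.002], 0.86)]
```

View pics/end.png

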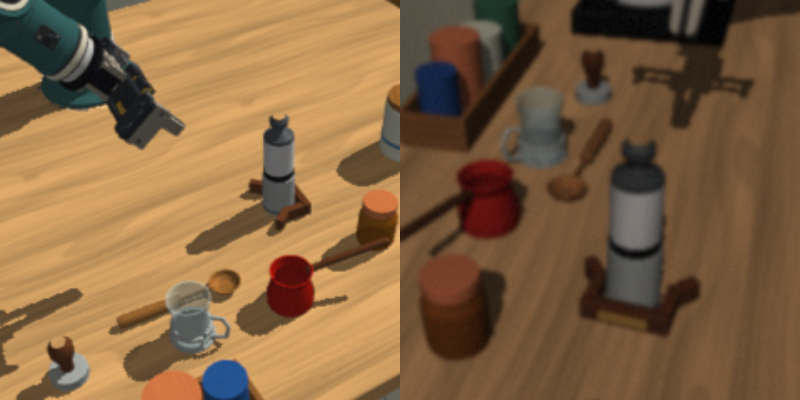

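The grinder stands upright against the cradle's back wall (right crop, about (635,290)). The other things haven't moved and the arm is clear, so I'm handing in.

```bash
python3 -c "
from station import *
workorder.finish_job()"
```

```text
the job is handed in; nothing more can be done
```

The grinder is in the walnut cradle, upright and against the back wall. The job was handed in at about 34 s, with no verdict reported. I pushed it with shut fingers about 21 mm above the block, with the tool leaning back 40° from vertical, clear of the top.

- **Going in:** it drifted about 4 mm and touched the +x side of the cradle at the throat, at about 8 N. I backed off, pushed from that side to recentre it, then pushed straight in.
- **Fully home:** at the back wall the force rose to about 12 N and the grinder stopped moving.
- **Final position:** the side camera puts it within 0.2 mm of home. The scene camera reads +1.5 mm in x and +1.2 mm in y. The two disagree by about the 2 mm calibration error.
- **Upright:** in the final check, the lower and upper sections lined up to within 0.5 mm.
- **Other things:** all six stayed within detector noise of where they started. The final canister check was from the scene camera only, because the side camera missed it.
- **Arm:** it was clear of everything, with wrist force under 1 N.

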